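Sort returned weight canisters by feel into carrier and empties tray

TASK

Three sealed canisters have come back in the sloping steel rack; some still hold their calibration weight and some are empty, which only their heaviness tells. Lift each one to feel it: stand every canister that holds a weight fully down in a pocket of the wooden carrier, and stand every empty one upright on the floor of the low two-compartment tray. Set them down gently rather than dropping them, and leave the loupe, the tweezers and the rubber wedge where they lie.

Things in the scene. Friction and masses are not known exactly. Their poses are not given: they have to be found in the camera images.
- rack: fixed grey sheet-steel rack, 90 x 205 mm, 68 mm high. Origin: centre of its footprint; low open side is -x, row of 3 pockets along y. Pockets 48 mm square, 22 mm deep, leaning 30 deg: axes point up along (-0.5, 0, 0.866) in its frame; floor centres at x -2.5, y -70, 0, 70, z 34 mm. A canister stands in each, its upper 58 mm free, 26 mm from its neighbours.
- carrier: fixed block of light wood, 67 x 193 mm (219 over its end bails), 41 mm high, for canisters with a weight. Origin: centre of its underside; long side along y. Three upright pockets 49 mm square, 22 mm deep: floor at z 19 mm, centres at y -62, 0, 62 mm, x 0. Canisters in it stand 18 mm apart.
- tray: fixed low open sheet tray, 79 x 134 mm, rim 28 mm high, for empty canisters. Origin: centre of its underside; long side along y; floor at z 2 mm. A cross wall 20 mm high at y -12 mm parts it into a large compartment (y -11 to 63 mm) and a small one (y -63 to -13 mm), both 70 mm wide in x.
- canister_a: sealed canister, one of three alike: white square body 44 x 44 x 64 mm, corners rounded 5 mm, black ribbed screw cap 38 mm across on top, 80 mm high in all. Origin: centre of its underside; z along its axis to the cap, x and y square to its sides. Weighs about 70 g empty, 300 to 440 g with a metal weight inside (loose by 2 to 4 mm). Starts leaning in a rack pocket.
- canister_b: sealed canister, one of three alike: white square body 44 x 44 x 64 mm, corners rounded 5 mm, black ribbed screw cap 38 mm across on top, 80 mm high in all. Origin: centre of its underside; z along its axis to the cap, x and y square to its sides. Weighs about 70 g empty, 300 to 440 g with a metal weight inside (loose by 2 to 4 mm). Starts leaning in a rack pocket.
- canister_c: sealed canister, one of three alike: white square body 44 x 44 x 64 mm, corners rounded 5 mm, black ribbed screw cap 38 mm across on top, 80 mm high in all. Origin: centre of its underside; z along its axis to the cap, x and y square to its sides. Weighs about 70 g empty, 300 to 440 g with a metal weight inside (loose by 2 to 4 mm). Starts leaning in a rack pocket.
- loupe: black eye loupe standing on the bench, 34 mm in diameter and 36 mm high; origin: centre of its underside. Bystander.
- tweezers: steel tweezers lying on the bench, 124 x 20 x 10 mm, long along its y; origin: centre of its underside. Bystander.
- wedge: black rubber wedge lying on the bench, 31 x 34 x 12 mm; origin: centre of its underside. Bystander.
Mind the look-alikes: they are no part of the job. Leave any red look-alike of the canister_c alone.

How it is judged:
At the end, for the whole second after the job is handed in: Every canister stands upright (within about 6 degrees) and at rest (under 20 mm/s): one with a weight (load over 1.5 N) in a carrier pocket, underside within 4 mm of the pocket floor; an empty one (load under 1.5 N) inside the tray, underside within 6 mm of the tray floor (((y of canister_a in the frame of carrier between -0.072 and 0.072 m and x of canister_a in the frame of carrier between -0.01 and 0.01 m and z of canister_a in the frame of carrier between 0.015 and 0.023 m and angle between canister_a's own z axis and vertical below 0.1 rad and contact force between canister_a and carrier above 1.5 N) or (x of canister_a in the frame of tray between -0.033 and 0.033 m and y of canister_a in the frame of tray between -0.062 and 0.062 m and z of canister_a in the frame of tray between -0.004 and 0.008 m and angle between canister_a's own z axis and vertical below 0.1 rad and contact force between canister_a and tray below 1.5 N)) and linear speed of each of canister_a, canister_b, canister_c below 0.02 m/s and ((y of canister_b in the frame of carrier between -0.072 and 0.072 m and x of canister_b in the frame of carrier between -0.01 and 0.01 m and z of canister_b in the frame of carrier between 0.015 and 0.023 m and angle between canister_b's own z axis and vertical below 0.1 rad and contact force between canister_b and carrier above 1.5 N) or (x of canister_b in the frame of tray between -0.033 and 0.033 m and y of canister_b in the frame of tray between -0.062 and 0.062 m and z of canister_b in the frame of tray between -0.004 and 0.008 m and angle between canister_b's own z axis and vertical below 0.1 rad and contact force between canister_b and tray below 1.5 N)) and ((y of canister_c in the frame of carrier between -0.072 and 0.072 m and x of canister_c in the frame of carrier between -0.01 and 0.01 m and z of canister_c in the frame of carrier between 0.015 and 0.023 m and angle between canister_c's own z axis and vertical below 0.1 rad and contact force between canister_c and carrier above 1.5 N) or (x of canister_c in the frame of tray between -0.033 and 0.033 m and y of canister_c in the frame of tray between -0.062 and 0.062 m and z of canister_c in the frame of tray between -0.004 and 0.008 m and angle between canister_c's own z axis and vertical below 0.1 rad and contact force between canister_c and tray below 1.5 N))); the robot touches nothing.
It fails at once if a canister is dropped (it moves at over 0.65 m/s, a fall of about 20 mm, while the fingers do not touch it) ((linear speed of canister_a above 0.65 m/s and contact force between canister_a and the fingers below 0.02 N) or (linear speed of canister_b above 0.65 m/s and contact force between canister_b and the fingers below 0.02 N) or (linear speed of canister_c above 0.65 m/s and contact force between canister_c and the fingers below 0.02 N)).
It fails at once if a bystander is moved by more than 20 mm (loupe, tweezers, wedge) (distance of any of loupe, tweezers, wedge from where it was at the start of the episode above 0.02 m).
It also fails if it takes over 64 s, if anything falls off the work surface, if the arm or the gripper's body presses on something with over 40 N, if the wrist force passes 120 N, or if a joint passes its speed limit or range.

ROBOT

A 6-joint arm with a two-finger parallel gripper is mounted at the origin on a cart in front of the work surface, level with it; the furniture and walls round the work are solid. World frame = base frame: x ahead of the robot, y to its left, z up, the work surface at z = 0. Lengths are in m, angles in rad, forces in N, time in s.
With the tool pointing down it reaches from about 0.25 to 0.8 m from the base axis. Payload 8.5 kg.
Tool frame: the origin (TCP) lies at the very end of the fingers, on their centre line; the grasp point (between the pads) lies 19 mm behind it; z points along the fingers, y is the direction in which the jaws open and shut (so a half turn about z gives the same grasp; the last joint's range is limited). The gripper opens to 85 mm and grips with 20 to 120 N. Pads are 22 mm wide; open, the fingers measure 114 mm over their backs; the gripper's body (76 mm by 85 mm) begins 54 mm behind the grasp point. The pads swing forward as they close: fully open they stand 13 mm farther back than shut.
Start: joints at [1.281, 0.238, -0.013, 1.319, 0, 1.571], TCP at [0.15, 0.503, 0.204] pointing down, gripper open.
Joint ranges: [-2.66, 2.66], [-1.03, 1.9], [-1.14, 1.46], [-1.82, 2.27], [-1.45, 1.34], [-3.14, 3.14]. Speed limits (rad/s): [2.22, 2.22, 2.79, 3.14, 3.14, 3.14].

INTERFACE

Orientations are given as a unit quaternion [x, y, z, w].
In Python, from cell import robot, gripper_open, gripper_close, inverse_kinematics, viewer, job, status gives the robot as it stands. Calls block until the motion is done:
- robot.move_to(position, orientation): joint-space move of the TCP to a pose.
- robot.servo_line(position, orientation=None, vel=0.15): straight line of the TCP; orientation=None keeps the orientation; vel is the mean speed in m/s.
- robot.move_j(angles): joint-space move.
- gripper_open() and gripper_close(): open the fingers fully, or close them until they stop; the grip force is fixed at half the most.
- robot.wait(seconds).
- inverse_kinematics(position, orientation): joint angles nearest the present ones, or None.
- viewer.snapshot(name): name is "side" or "top" or "wrist"; returns a dict with "img" (400x640x3 uint8, blue, green, red), "depth" (400x640 float32, m along the optical axis (not along the pixel's ray), 0 where there is no reading), "fov_y" (degrees; the focal length in pixels is half the picture's height over the tangent of half this angle, whatever the lens; pixels are square), "cx", "cy" (the principal point, pixels), "dist" ([k1, k2, p1, p2, k3] as OpenCV has them; the pictures are not rectified), "origin" and "attitude" of the camera in the world; the wrist camera has in their place "mount" (4x4, takes a point from camera to tool coordinates, whose origin is the TCP and whose axes are the flange's). Camera axes: x right, y down, z forward; pixel columns grow to the right and rows downward; lengths in m; the calibration is good to about 2 mm. A picture is of the moment at which its call begins: read the wrist's pose just before it.
A pose or a line that the arm cannot do raises robot.IKError and nothing moves.
- job.job_done(): hands the job in, once; it reports no verdict.
Readings, each from a call of its own:
- status.get_clock(): time.
- status.get_qpos(): joint angles.
- status.get_qd(): joint speeds.
- status.get_joint_efforts(): joint torques, N m.
- status.get_position(): TCP position.
- status.get_tool_rot(): TCP orientation.
- status.get_force(): force on the tool from outside, world axes, zero at the start.
- status.get_ft_torque(): the same for the moment, N m.
- status.get_grip_width(): finger opening in m.
Only numpy, scipy, OpenCV 4.12 (cv2) and the standard library are available. Lean on these libraries where they do the work, as an engineer would, in place of code of your own. Each camera call takes 0.05 s, during which the arm holds its last target.

## Working session

There is one attempt and no reset: what is moved stays moved. The work goes in short steps, each a Python script; the robot and the scene stay as the last script left them, time stands still between calls to the robot, and variables do not carry over. Pictures are saved under pics/ and viewed, and the job is handed in when it is done.

```bash
ls; mkdir -p pics; python3 - <<'E'
from cell import *
import cv2,pickle,numpy as np
print(status.get_clock(),status.get_position(),status.get_tool_rot(),status.get_force(),status.get_grip_width())
d={}
for n in ["side","top","wrist"]:
    s=viewer.snapshot(n); d[n]=s; cv2.imwrite(f"pics/{n}0.png",s["img"])
    print(n,{k:v for k,v in s.items() if k not in("img","depth")})
pickle.dump(d,open("s0.pkl","wb"))
E
```

```text
pics
0.0 [0.14990505 0.50266678 0.20348203] [ 1.44397352e-01  9.89519524e-01 -7.12735642e-04 -8.88524089e-05] [-0.48661202  0.03563555  0.15608866] 0.08592789501839265
side {'fov_y': 49.86943216900909, 'cx': 319.9003453818726, 'cy': 200.3688655816784, 'dist': array([-0.05864842,  0.        ,  0.        ,  0.        ,  0.        ]), 'origin': array([ 0.16729979, -1.14072154,  0.54192729]), 'attitude': array([ 0.8180807 , -0.1426141 ,  0.09062729, -0.54971982])}
top {'fov_y': 42.425728371446304, 'cx': 316.2804265364852, 'cy': 207.31450666353948, 'dist': array([-0.05343776,  0.        ,  0.        ,  0.        ,  0.        ]), 'origin': array([ 0.3168338 , -0.04573974,  1.38639729]), 'attitude': array([ 0.70876023, -0.69948365,  0.05998762, -0.06915955])}
wrist {'fov_y': 63.31543100104938, 'cx': 322.81436140475444, 'cy': 195.3173837933957, 'dist': array([0.01409696, 0.        , 0.        , 0.        , 0.        ]), 'mount': array([[ 1.42206088e-03, -9.50840848e-01, -3.09676702e-01,
         7.94557752e-02],
       [ 9.99998717e-01,  1.58071154e-03, -2.61388881e-04,
        -1.73769874e-03],
       [ 7.38048762e-04, -3.09675933e-01,  9.50841875e-01,
        -1.69752134e-01],
       [ 0.00000000e+00,  0.00000000e+00,  0.00000000e+00,
         1.00000000e+00]])}
```

View pics/top0.png

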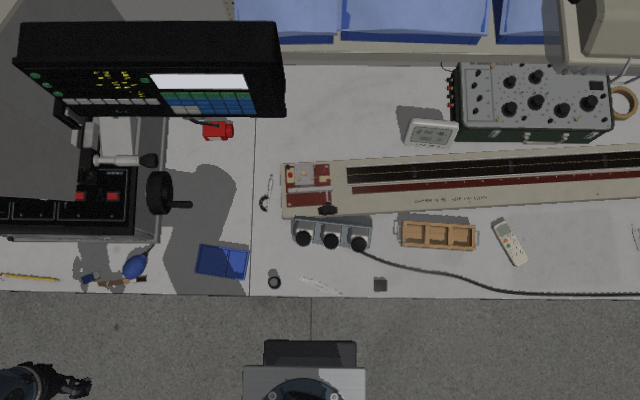

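View pics/side0.png

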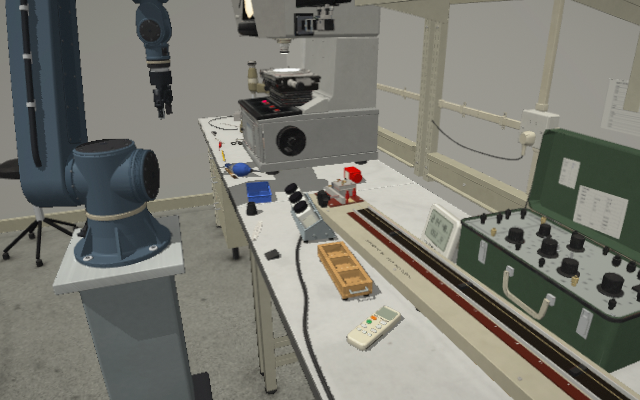

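View pics/wrist0.png

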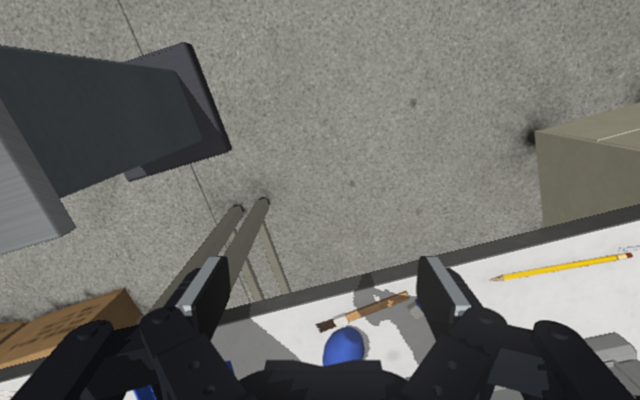

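The top view shows the rack with three black caps at (303,239), (331,241) and (358,243), the wooden carrier at (437,235), and the blue tray at (222,261). The loupe is at (274,282), the tweezers at (320,286) and the wedge at (380,284). There is also a red object at (218,130). Next I'll turn these pixels into rough positions.

```bash
cat > h.py <<'E'
import numpy as np,cv2
from scipy.spatial.transform import Rotation as R
def K(s):
    f=s["img"].shape[0]/2/np.tan(np.radians(s["fov_y"])/2)
    return np.array([[f,0,s["cx"]],[0,f,s["cy"]],[0,0,1.]])
def pose(s):
    if "mount" in s:
        return s["T"]@s["mount"]
    T=np.eye(4);T[:3,:3]=R.from_quat(s["attitude"]).as_matrix();T[:3,3]=s["origin"];return T
def norm(s,uv):
    return cv2.undistortPoints(np.asarray(uv,float).reshape(-1,1,2),K(s),np.array(s["dist"])).reshape(-1,2)
def plane(s,uv,z):
    n=norm(s,uv);T=pose(s);d=np.c_[n,np.ones(len(n))]@T[:3,:3].T
    return T[:3,3]+d*((z-T[2,3])/d[:,2])[:,None]
def cloud(s):
    h,w=s["depth"].shape;u,v=np.meshgrid(np.arange(w),np.arange(h))
    n=norm(s,np.c_[u.ravel(),v.ravel()].astype(float));T=pose(s);dz=s["depth"].ravel()
    p=(np.c_[n,np.ones(len(n))]*dz[:,None])@T[:3,:3].T+T[:3,3]
    p[dz==0]=np.nan
    return p.reshape(h,w,3)
def proj(s,p):
    T=np.linalg.inv(pose(s));q=np.atleast_2d(p)@T[:3,:3].T+T[:3,3]
    return cv2.projectPoints(q.reshape(-1,1,3),np.zeros(3),np.zeros(3),K(s),np.array(s["dist"]))[0].reshape(-1,2)
def wrist():
    from cell import status,viewer
    T=np.eye(4);T[:3,3]=status.get_position();T[:3,:3]=R.from_quat(status.get_tool_rot()).as_matrix()
    s=viewer.snapshot("wrist");s["T"]=T;return s
E
python3 - <<'E'
import pickle,cv2,numpy as np
from h import *
s=pickle.load(open("s0.pkl","rb"))["top"]
P=cloud(s);np.set_printoptions(precision=3,suppress=True)
for n,(u,v) in dict(bench=(400,275),cap1=(303,239),cap2=(331,241),cap3=(358,243),car=(437,235),tray=(222,261),loupe=(274,282),twz=(320,286),wed=(380,284),red=(218,130),vise=(307,185),rail=(380,190),mach=(150,250)).items(): print(n,P[v,u])
im=cv2.resize(s["img"][120:300,180:500],None,fx=2.5,fy=2.5,interpolation=cv2.INTER_CUBIC);cv2.imwrite("pics/topc.png",im)
E
```

```text
bench [ 0.392 -0.252  0.   ]
cap1 [0.473 0.005 0.099]
cap2 [ 0.469 -0.065  0.101]
cap3 [ 0.464 -0.133  0.107]
car [ 0.499 -0.35   0.017]
tray [0.422 0.225 0.006]
loupe [0.369 0.084 0.003]
twz [ 0.36  -0.039 -0.   ]
wed [ 0.367 -0.197  0.011]
red [0.779 0.247 0.04 ]
vise [ 0.616 -0.002  0.084]
rail [ 0.613 -0.195  0.049]
mach [0.447 0.416 0.027]
```

View pics/topc.png

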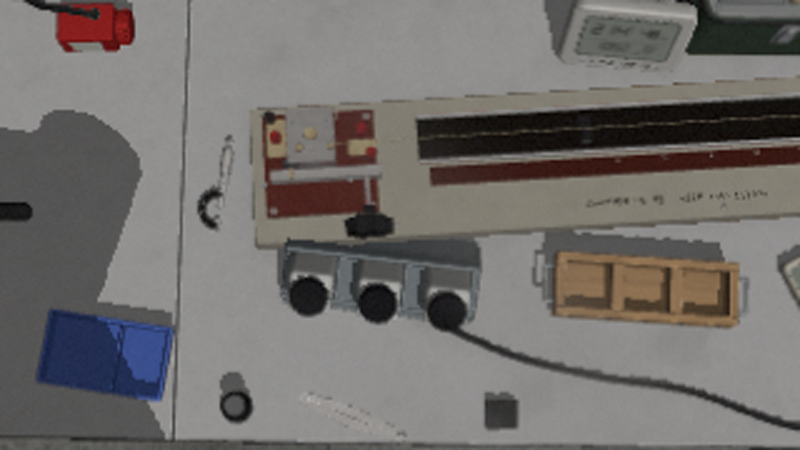

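Candidates for a canister:
- The three black caps on white bodies at (303,239), (331,241) and (358,243), all standing in the rack. These are my choice.
- The red body at (218,130), away from the rack. That is the look-alike, so I leave it alone.
- The loupe at (274,282), which is a bystander.

Next I'll take closer wrist views.

```bash
python3 - <<'E'
from cell import *
from h import *
import pickle
q=[0,1,0,0]
d=[]
for p in [(0.48,0.10,0.27),(0.53,-0.2,0.27)]:
    robot.move_to(p,q); robot.wait(0.15)
    s=wrist(); d.append(s)
    i=len(d);cv2.imwrite(f"pics/w{i}.png",s["img"]); print(status.get_clock(),status.get_qpos(),s["T"][:3,3],status.get_force())
pickle.dump(d,open("w.pkl","wb"))
E
```

```text
2.25 [2.06698109e-01 1.64537832e-01 5.84967064e-02 1.46495650e+00
 6.07303740e-05 2.05546550e-01] [0.47981951 0.10071535 0.26989782] [-0.43144785  0.5581715  -0.62960897]
3.6167 [-3.58678101e-01  2.99967374e-01  2.39709707e-01  1.51025265e+00
  9.57984894e-05 -3.60552953e-01] [ 0.53025553 -0.19863802  0.27024443] [0.52644581 0.2897461  0.25016243]
```

View pics/w1.png

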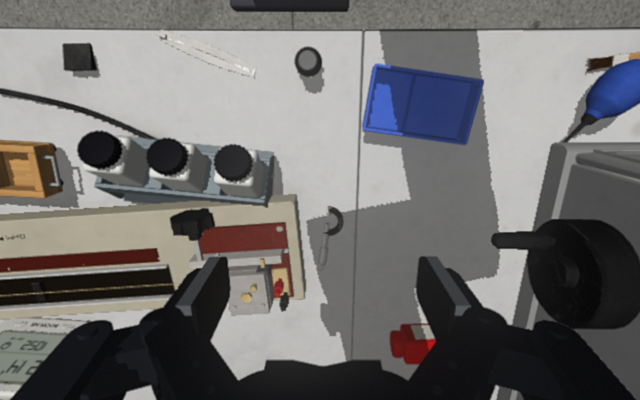

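View pics/w2.png

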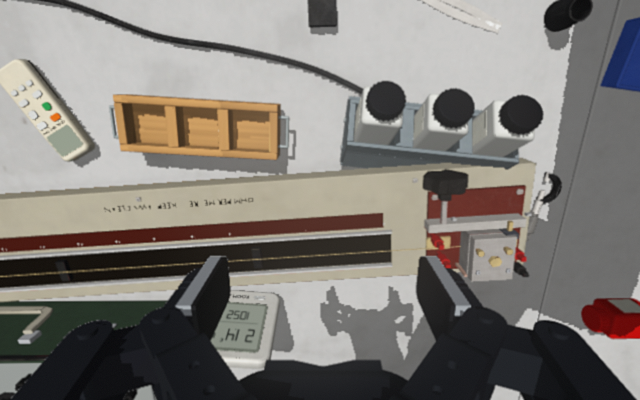

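w1 shows the tray at (423,104). w2 shows the carrier at (200,125) and the caps at (386,101), (453,108) and (521,115). I'll fit outlines to these next.

```bash
cat > meas.py <<'E'
import pickle,cv2,numpy as np
from h import *
np.set_printoptions(precision=4,suppress=True)
d=pickle.load(open("w.pkl","rb"))
def big(m,roi):
    k=np.zeros_like(m);a,b,c,e=roi;k[b:e,a:c]=m[b:e,a:c]
    cs,_=cv2.findContours(k,cv2.RETR_EXTERNAL,cv2.CHAIN_APPROX_NONE)
    return max(cs,key=cv2.contourArea).reshape(-1,2)
def rect(s,c,z):
    p=plane(s,c.astype(float),z)[:,:2]
    (cx,cy),(w,h),a=cv2.minAreaRect((p*1000).astype(np.float32))
    return cx,cy,w,h,a
def hsv(s): return cv2.cvtColor(s["img"],cv2.COLOR_BGR2HSV)
s1,s2=d
m=cv2.morphologyEx(cv2.inRange(hsv(s2),(8,80,60),(25,255,255)),cv2.MORPH_CLOSE,np.ones((9,9)))
m=cv2.morphologyEx(m,cv2.MORPH_OPEN,np.ones((5,5)))
c=big(m,(90,70,300,180));print("carrier",rect(s2,c,.041),rect(s2,c,.0))
v2=s2["img"].copy();cv2.drawContours(v2,[c.reshape(-1,1,2)],-1,(255,0,255),1)
m=cv2.inRange(hsv(s1),(105,120,40),(130,255,255));m=cv2.morphologyEx(m,cv2.MORPH_CLOSE,np.ones((5,5)))
c=big(m,(340,50,500,160));print("tray",rect(s1,c,.028))
v1=s1["img"].copy();cv2.drawContours(v1,[c.reshape(-1,1,2)],-1,(255,0,255),1)
# caps
def caps(s,pts,v):
    out=[]
    g=s["img"].max(2)
    for (u,w) in pts:
        k=(g<65).astype(np.uint8)*255;k=cv2.morphologyEx(k,cv2.MORPH_OPEN,np.ones((15,15)))
        c=big(k,(u-28,w-28,u+28,w+28))
        (x,y),(a,b),t=cv2.fitEllipse(c);cv2.ellipse(v,((x,y),(a,b),t),(255,0,255),1)
        out.append((x,y));print(" cap",(x,y),a,b)
    return out
a2=caps(s2,[(386,101),(453,108),(521,115)],v2)
a1=caps(s1,[(99,150),(168,157),(236,163)],v1)
print(plane(s2,a2,.103),plane(s1,a1,.103))
# two ray intersect
for p,q in zip(a2,a1):
    A=[];bb=np.zeros(3);M=np.zeros((3,3))
    for s,x in((s2,p),(s1,q)):
        T=pose(s);n=norm(s,[x])[0];dd=T[:3,:3]@np.r_[n,1];dd/=np.linalg.norm(dd);Q=np.eye(3)-np.outer(dd,dd);M+=Q;bb+=Q@T[:3,3]
    print("tri",np.linalg.solve(M,bb))
P=cloud(s2)
for p in a2: print("depth",P[int(p[1]),int(p[0])])
print("knob",P[184,440], "carrier top",P[97,200],"bench",P[70,250])
P1=cloud(s1);print("bench1",P1[110,340],"knob",P1[222,190],"tray floor",P1[100,440])
cv2.imwrite("pics/v.png",np.hstack([cv2.resize(v2[60:200,90:560],None,fx=1.6,fy=1.6)])); cv2.imwrite("pics/v1.png",cv2.resize(v1[40:220,60:500],None,fx=1.7,fy=1.7))
E
python3 meas.py
```

```text
carrier (494.8514709472656, -351.00927734375, 194.71923828125, 67.57745361328125, 86.92632293701172) (499.4360046386719, -366.4742431640625, 214.7294464111328, 74.52196502685547, 86.92632293701172)
tray (417.82958984375, 218.69137573242188, 133.14825439453125, 78.03577423095703, 81.88739776611328)
 cap (385.2142333984375, 100.59397888183594) 35.8740119934082 37.120689392089844
 cap (453.1324157714844, 108.02037811279297) 35.6830940246582 38.38711929321289
 cap (520.6234741210938, 114.52542114257812) 36.277137756347656 39.3648796081543
 cap (99.79643249511719, 149.46250915527344) 34.3797607421875 42.35438537597656
 cap (166.57911682128906, 156.43218994140625) 34.431602478027344 39.36037063598633
 cap (232.98861694335938, 162.75721740722656) 33.404869079589844 36.082794189453125
[[ 0.4606 -0.1385  0.103 ]
 [ 0.4677 -0.0701  0.103 ]
 [ 0.474  -0.0018  0.103 ]] [[ 0.46   -0.1324  0.103 ]
 [ 0.467  -0.0647  0.103 ]
 [ 0.4735  0.0041  0.103 ]]
tri [ 0.461  -0.1372  0.0961]
tri [ 0.4681 -0.0677  0.0969]
tri [0.4747 0.0022 0.0963]
depth [ 0.4601 -0.1385  0.1018]
depth [ 0.4676 -0.0708  0.1045]
depth [ 0.4734 -0.0031  0.1039]
knob [ 0.5484 -0.0719  0.0974] carrier top [ 0.4603 -0.3597  0.    ] bench [ 0.4273 -0.2929 -0.0005]
bench1 [0.425  0.1212 0.0018] knob [ 0.5439 -0.0523  0.0966] tray floor [0.4124 0.2497 0.0029]
```

```bash
cat > geo.py <<'E'
import numpy as np
from scipy.spatial.transform import Rotation as R
YAW=-np.arctan2(.0069,.0697)
C={0:np.array([.461,-.1372,.096]),1:np.array([.4681,-.0677,.096]),2:np.array([.4747,.0022,.096])}
def ori(tilt,yaw,sg):
    # tool z along -axis, axis=(-sin,0,cos); sg=+1: tool y = +back
    z=np.array([np.sin(tilt),0,-np.cos(tilt)]);y=sg*np.array([np.cos(tilt),0,np.sin(tilt)]);x=np.cross(y,z)
    return (R.from_euler('z',yaw)*R.from_matrix(np.c_[x,y,z]))
def axis(tilt,yaw): return R.from_euler('z',yaw).apply([-np.sin(tilt),0,np.cos(tilt)])
TT=.032
E
python3 - <<'E'
import pickle
from h import *; from geo import *
np.set_printoptions(precision=3,suppress=True)
s1,s2=pickle.load(open("w.pkl","rb"))
for s,(a,b,c,e) in((s2,(420,165,475,205)),(s1,(165,205,220,245))):
    P=cloud(s)[b:e,a:c].reshape(-1,3);m=s["img"][b:e,a:c].reshape(-1,3).max(1)<50
    Q=P[m&(P[:,2]>.06)];print(len(Q),np.nanmin(Q,0),np.nanmax(Q,0),np.nanpercentile(Q,[3,97],axis=0))
from cell import *
print("yaw",YAW,"now",status.get_qpos())
t=np.radians(30)
CARyaw=np.radians(86.9-90);TRyaw=np.radians(81.9-90)
for sg in(1,-1):
    q=ori(t,YAW,sg).as_quat()
    for i in C:
        p=C[i]-(.072-TT)*axis(t,YAW)
        for dz in(0,.1): print(sg,i,p+dz*axis(t,YAW),inverse_kinematics(p+dz*axis(t,YAW),q))
    for n,(x,y,w) in dict(c0=(.4915,-.289,CARyaw),c2=(.498,-.413,CARyaw),tL=(.42,.243,TRyaw),tS=(.41,.18,TRyaw)).items():
        for z in(.055,.2): print(sg,n,z,inverse_kinematics(np.array([x,y,z]),ori(0,w,sg).as_quat()))
E
```

```text
770 [ 0.541 -0.084  0.06 ] [ 0.571 -0.036  0.1  ] [[ 0.541 -0.082  0.065]
 [ 0.568 -0.044  0.099]]
911 [ 0.541 -0.082  0.061] [ 0.572 -0.033  0.1  ] [[ 0.541 -0.075  0.065]
 [ 0.569 -0.035  0.099]]
yaw -0.09867419337872385 now [-0.359  0.3    0.24   1.51   0.    -0.361]
1 0 [ 0.481 -0.139  0.061] [-0.372  0.009 -0.894  0.161  0.135  1.333]
1 0 [ 0.431 -0.134  0.148] [-0.418 -0.216 -0.793  0.492  0.158  1.292]
1 1 [ 0.488 -0.07   0.061] [-0.164 -0.012 -0.919  0.141  0.033  1.514]
1 1 [ 0.438 -0.065  0.148] [-0.176 -0.247 -0.817  0.479  0.038  1.504]
1 2 [0.495 0.    0.061] [ 0.051 -0.007 -0.913  0.146 -0.075  1.7  ]
1 2 [0.445 0.005 0.148] [ 0.077 -0.24  -0.811  0.482 -0.088  1.724]
1 c0 0.055 [-0.532  0.402 -0.172  0.997  0.     1.093]
1 c0 0.2 [-0.532  0.318  0.087  1.341  0.     1.093]
1 c2 0.055 [-0.692  0.522  0.034  1.083  0.     0.933]
1 c2 0.2 [-0.692  0.455  0.3    1.416  0.     0.933]
1 tL 0.055 [ 0.525  0.272 -0.374  0.925  0.     2.237]
1 tL 0.2 [ 0.525  0.172 -0.111  1.289  0.     2.237]
1 tS 0.055 [ 0.414  0.214 -0.456  0.9    0.     2.126]
1 tS 0.2 [ 0.414  0.108 -0.188
[... 188 characters left out ...]
0.061] [-0.164 -0.012 -0.919  0.141  0.033 -1.627]
-1 1 [ 0.438 -0.065  0.148] [-0.176 -0.247 -0.817  0.479  0.038 -1.638]
-1 2 [0.495 0.    0.061] [ 0.051 -0.007 -0.913  0.146 -0.075 -1.441]
-1 2 [0.445 0.005 0.148] [ 0.077 -0.24  -0.811  0.482 -0.088 -1.418]
-1 c0 0.055 [-0.532  0.402 -0.172  0.997  0.    -2.048]
-1 c0 0.2 [-0.532  0.318  0.087  1.341  0.    -2.048]
-1 c2 0.055 [-0.692  0.522  0.034  1.083  0.    -2.209]
-1 c2 0.2 [-0.692  0.455  0.3    1.416  0.    -2.209]
-1 tL 0.055 [ 0.525  0.272 -0.374  0.925  0.    -0.905]
-1 tL 0.2 [ 0.525  0.172 -0.111  1.289  0.    -0.905]
-1 tS 0.055 [ 0.414  0.214 -0.456  0.9    0.    -1.016]
-1 tS 0.2 [ 0.414  0.108 -0.188  1.275  0.    -1.016]
```

Everything is reachable. I'll go to the pre-grasp pose over the rightmost canister and look once before closing in.

```bash
python3 - <<'E'
from cell import *
from h import *; from geo import *
import pickle
t=np.radians(30);a=axis(t,YAW);p=C[0]-(.072-TT)*a
robot.move_to(p+.1*a,ori(t,YAW,1).as_quat());robot.wait(.15)
s=wrist();pickle.dump(s,open("w3.pkl","wb"))
v=s["img"].copy()
for i in C:
    for z in (.072,.08):
        for u in proj(s,C[i]+(z-.072)*a): cv2.circle(v,tuple(int(round(x)) for x in u),2,(255,0,255) if z>.075 else (0,255,0),-1)
cv2.imwrite("pics/w3.png",v);print(status.get_clock(),s["T"][:3,3],p+.1*a,status.get_force())
E
```

```text
5.2833 [ 0.43189494 -0.13453045  0.14838209] [ 0.43114593 -0.13424458  0.14796152] [ 0.90328976 -0.39827286  0.7201852 ]
```

View pics/w3.png

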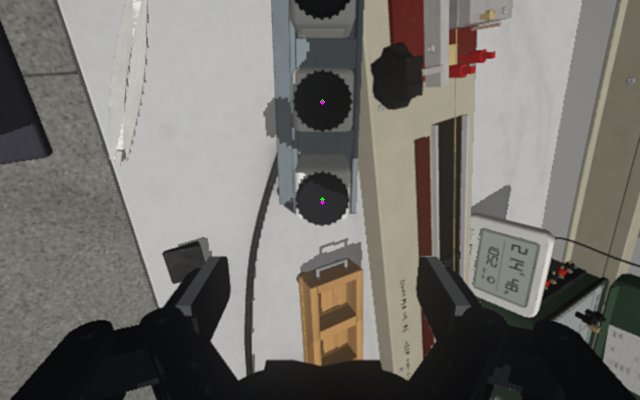

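The view shows the target's black cap at (322,198) and its neighbour's at (322,101). My projected centres sit on both, and they are black caps on white bodies. Next I grasp, lift and weigh.

```bash
cat > act.py <<'E'
from cell import *
from h import *; from geo import *
t=np.radians(30);a=axis(t,YAW);qt=ori(t,YAW,1).as_quat()
np.set_printoptions(precision=4,suppress=True)
def frc(n=4):
    f=[]
    for _ in range(n): f.append(status.get_force()); robot.wait(.03)
    return np.mean(f,0)
def grab(i,TT=TT,pre=True):
    p=C[i]-(.072-TT)*a
    if pre: robot.move_to(p+.1*a,qt); robot.wait(.1)
    robot.servo_line(p,vel=.15); robot.wait(.1)
    print("at",status.get_position()-p,"F",frc(2))
    f0=frc(3)
    gripper_close(); print("grip",status.get_grip_width(),status.get_clock())
    robot.servo_line(p+.04*a,vel=.08)
    robot.servo_line(p+.105*a,vel=.15); robot.wait(.25)
    f1=frc(5); print("lift dF",f1-f0,f1,"w",status.get_grip_width(),"clk",status.get_clock())
    return f1-f0
E
python3 - <<'E'
from act import *
import pickle
grab(0,pre=False)
s=wrist();cv2.imwrite("pics/w4.png",s["img"])
s2=viewer.snapshot("side");cv2.imwrite("pics/s4.png",cv2.resize(s2["img"][150:300,200:400],None,fx=3,fy=3))
E
```

```text
at [ 0.0002 -0.0002  0.0009] F [ 0.5271 -0.2662  0.9499]
grip 0.04056714976250466 6.8917
lift dF [-0.3943 -1.1457 -3.096 ] [-0.141  -0.5192 -3.4761] w 0.040107777175868844 clk 8.5417
```

View pics/w4.png

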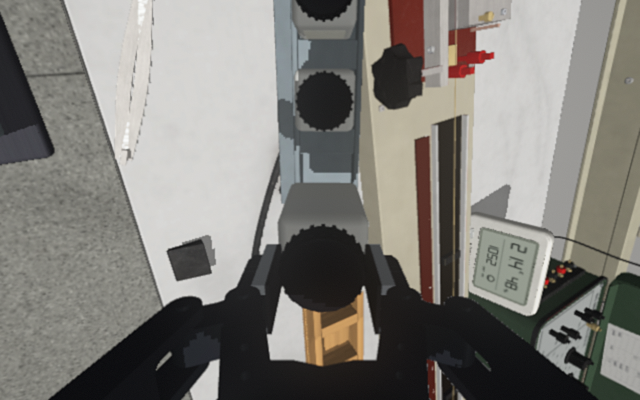

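View pics/s4.png

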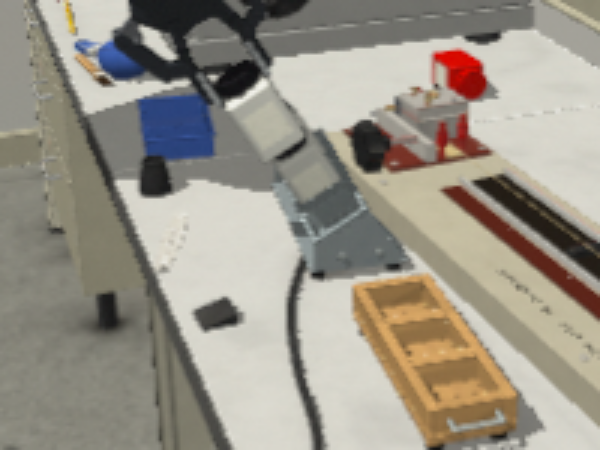

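The canister is held and reads 3.1 to 3.5 N, so it holds a weight and belongs in the carrier. First I'll check its height in the hand and take a close look at the carrier.

```bash
python3 - <<'E'
from act import *
import pickle
cy=np.radians(-3.07)
robot.move_to([.50,-.46,.20],ori(0,cy,1).as_quat());robot.wait(.25)
print(frc(4))
s=wrist();pickle.dump(s,open("w5.pkl","wb"));cv2.imwrite("pics/w5.png",s["img"]);print(status.get_clock(),s["T"][:3,3])
P=cloud(s);print(P[270,322],P[265,310],P[275,335])
E
```

```text
[-0.2824 -0.0156 -3.3189]
10.375 [ 0.5001 -0.4596  0.2006]
[ 0.4997 -0.4562  0.2465] [ 0.4947 -0.453   0.2475] [ 0.5052 -0.4586  0.2471]
```

View pics/w5.png

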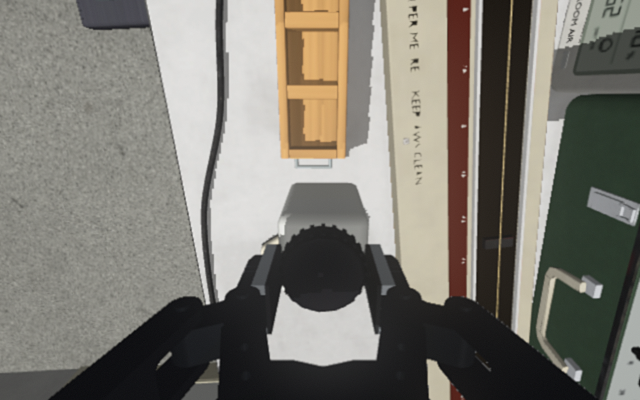

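The view shows the carrier's end at rows 90 to 157, columns 277 to 349. The canister is held centred, with its cap at (322,268). I'll fit the carrier and the held cap.

```bash
python3 - <<'E'
import pickle
from h import *; from geo import *
np.set_printoptions(precision=4,suppress=True)
s=pickle.load(open("w5.pkl","rb"))
H=cv2.cvtColor(s["img"],cv2.COLOR_BGR2HSV)
m=cv2.inRange(H,(8,80,60),(25,255,255));m[165:]=0;m[:,:255]=0;m[:,370:]=0
m=cv2.morphologyEx(m,cv2.MORPH_CLOSE,np.ones((9,9)));m=cv2.morphologyEx(m,cv2.MORPH_OPEN,np.ones((5,5)))
P=cloud(s)
print("top z",P[92,315],P[19,315],P[60,343],P[60,283],"floor",P[120,320],P[50,320])
L=[];Rr=[]
for r in range(10,150,4):
    c=np.where(m[r])[0];L.append((c[0]-.5,r));Rr.append((c[-1]+.5,r))
E=[(c,np.where(m[:,c])[0].max()+.5) for c in range(290,340,4)]
for n,e in(("L",L),("R",Rr),("E",E)):
    p=plane(s,e,.041)[:,:2]; vx,vy,x0,y0=cv2.fitLine(p.astype(np.float32),cv2.DIST_HUBER,0,.001,.001).ravel()
    print(n,(vx,vy),(x0,y0),"ang",np.degrees(np.arctan2(vy,vx)), "at y=-.413 x=",x0+(-.413-y0)*vx/vy if abs(vy)>.5 else None)
# dividers: brightness profile at column 318
g=s["img"][:,312:322].mean((1,2));print(np.round(np.diff(g))[:165].astype(int).tolist())
k=(s["img"].max(2)<60).astype(np.uint8)*255;k[:225]=0;k[312:]=0;k[:,:283]=0;k[:,362:]=0
cs,_=cv2.findContours(k,cv2.RETR_EXTERNAL,cv2.CHAIN_APPROX_NONE);c=max(cs,key=cv2.contourArea);(x,y),r=cv2.minEnclosingCircle(c);print("cap",x,y,r,plane(s,[(x,y)],.247)-s["T"][:3,3])
E
```

```text
top z [ 0.4962 -0.3842  0.0417] [ 0.4999 -0.3216  0.0404] [ 0.524  -0.3571  0.0417] [ 0.4679 -0.3542  0.0408] floor [ 0.4993 -0.4126  0.0211] [ 0.5029 -0.3451  0.0184]
L (np.float32(0.050625566), np.float32(0.9987177)) (np.float32(0.46183077), np.float32(-0.35718688)) ang 87.09812 at y=-.413 x= 0.45900157
R (np.float32(0.054203235), np.float32(0.9985299)) (np.float32(0.5275218), np.float32(-0.3705235)) ang 86.89285 at y=-.413 x= 0.52521604
E (np.float32(0.9986712), np.float32(-0.051535096)) (np.float32(0.49051192), np.float32(-0.44806385)) ang -2.954052 at y=-.413 x= None
[0, 0, 0, 0, 0, 0, 1, 2, -8, -40, -12, 41, 21, 2, -1, -1, -1, -1, 0, 1, 1, 0, 0, -1, -1, -1, -15, -35, -21, 3, 29, 30, 9, 0, 0, 0, 0, 0, 0, 0, 0, 0, 0, 0, 0, 0, 0, 0, 0, 0, 0, 0, 1, 0, 0, 0, 0, 0, 0, 0, 0, 0, 0, 0, 0, 0, 0, 0, 0, 0, 0, 0, 0, 0, 0, 0, 0, -7, -25, -30, -7, 1, -1, 5, 32, 32, 5, -2, -1, 0, -1, 0, 0, 1, 0, -1, -3, -8, -5, 9, 3, -1, 0, 0, 0, 0, 0, 0, 0, 0, 0, 0, 0, 0, 0, 1, 0, 0, 0, 0, 0, 0, 0, 0, 0, 0, 0, 0, 0, 0, 0, 0, 0, 0, 1, 1, 1, 1, -7, -23, -23, -10, -1, 1, -6, -14, -8, 4, 34, 44, 9, 0, 0, -1, -1, -1, 1, 20, 31, 5, -1, 1, 0, -19, -53]
cap 322.64886474609375 267.992431640625 44.122467041015625 [[-0.0001  0.0046  0.0464]]
```

```bash
python3 - <<'E'
import pickle
from h import *; from geo import *
s=pickle.load(open("w5.pkl","rb"));T=s["T"]
# tool-frame: tool x=+y-ish; z down. canister: underside at +.0335, captop at -.0465, cap base -.0305, body top at -.0305
for d in(0,.002,.004,.006):
    th=np.linspace(0,2*np.pi,73)
    def pr(q): return proj(s,q@T[:3,:3].T+T[:3,3])
    top=pr(np.c_[d+.019*np.cos(th),.019*np.sin(th),0*th-.0465]);low=pr(np.c_[d+.019*np.cos(th),.019*np.sin(th),0*th-.0305])
    b=pr(np.array([[d+.022,-.01,.0335],[d+.022,.01,.0335]]));bt=pr(np.array([[d+.022,0,-.0305]]))
    print(d,"top rows",top[:,1].min(),top[:,1].max(),"cols",top[:,0].min(),top[:,0].max(),"low",low[:,1].min(),low[:,1].max(),"bodybottom",b[:,1],"bodytop",bt[:,1])
im=cv2.resize(s["img"][170:330,240:400],None,fx=3.7,fy=3.7,interpolation=cv2.INTER_CUBIC);im=cv2.convertScaleAbs(im,alpha=2,beta=20);cv2.imwrite("pics/w5c.png",im)
E
```

```text
0 top rows 237.62443990078555 313.99186737448224 cols 279.71337542138355 367.00615507697614 low 222.63919837157587 292.8765332271887 bodybottom [179.79742371 179.8467692 ] bodytop [216.63106382]
0.002 top rows 233.2438011858157 310.2693692000656 cols 279.53316277603955 367.20423690262066 low 218.6419969266683 289.4287302299963 bodybottom [176.81411984 176.86348972] bodytop [212.58424516]
0.004 top rows 228.8231668544223 306.5164518315975 cols 279.3511912663786 367.4042383519241 low 214.61183260607947 285.9552379373473 bodybottom [173.81295835 173.86235211] bodytop [208.50376609]
0.006 top rows 224.36191645402832 302.73269915587275 cols 279.1674327449433 367.606189995285 low 210.54824275632114 282.45573478356334 bodybottom [170.79375654 170.84317362] bodytop [204.38914962]
```

View pics/w5c.png

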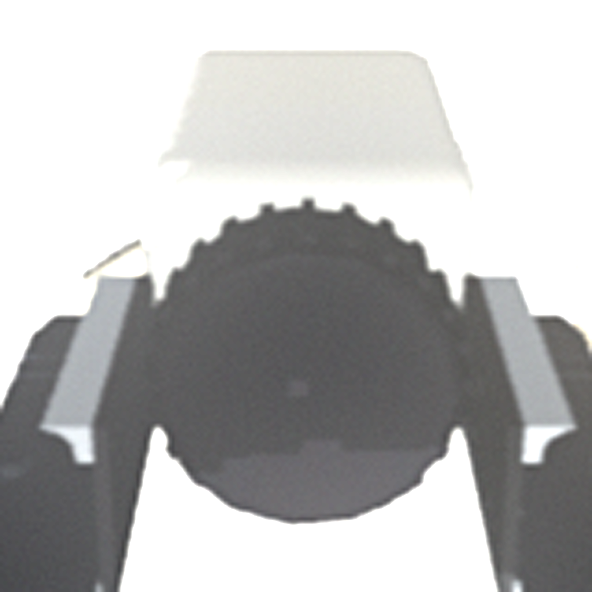

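The held canister sits centred to within about 1 mm. The cap disc spans rows 238 to 311 and the bottom edge is at row 183, both close to my prediction. I'll lower it into the far pocket under force watch.

```bash
cat >> act.py <<'E'
CARC=np.array([.4955,-.3517]);CARY=np.radians(-3.03)
def rot2(v,y): c,s=np.cos(y),np.sin(y); return np.array([c*v[0]-s*v[1],s*v[0]+c*v[1]])
def lower(xy,z0,zexp,zmin,lim=2.5):
    """fast to z0, slow to contact"""
    robot.servo_line([*xy,z0],vel=.15);robot.wait(.15)
    f0=frc(3);z=z0
    while z>zmin:
        z=max(z-(.004 if z-zexp>.006 else .001),zmin)
        robot.servo_line([*xy,z],vel=.06)
        f=status.get_force()-f0
        if abs(f[2])>lim or np.hypot(f[0],f[1])>6: break
    robot.wait(.05);f=frc(2)-f0
    print("z",z,"act",status.get_position(),"dF",f,"clk",status.get_clock());return z,f
E
python3 - <<'E'
from act import *
xy=CARC+rot2([0,-.062],CARY);print(xy)
robot.servo_line([*xy,.17],ori(0,CARY,1).as_quat(),vel=.2)
lower(xy,.082,.0525,.0485)
s=wrist();cv2.imwrite("pics/w6.png",s["img"])
s2=viewer.snapshot("side");cv2.imwrite("pics/s6.png",cv2.resize(s2["img"][200:320,280:400],None,fx=4,fy=4))
E
```

```text
[ 0.4922 -0.4136]
z 0.05199999999999998 act [ 0.4925 -0.4139  0.0526] dF [-0.7562 -0.3064  6.283 ] clk 14.9
```

View pics/s6.png

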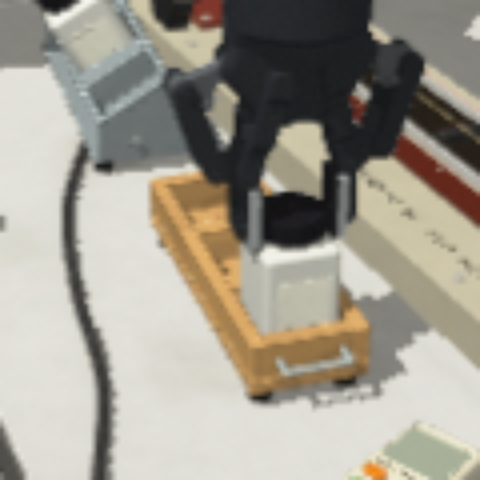

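View pics/w6.png

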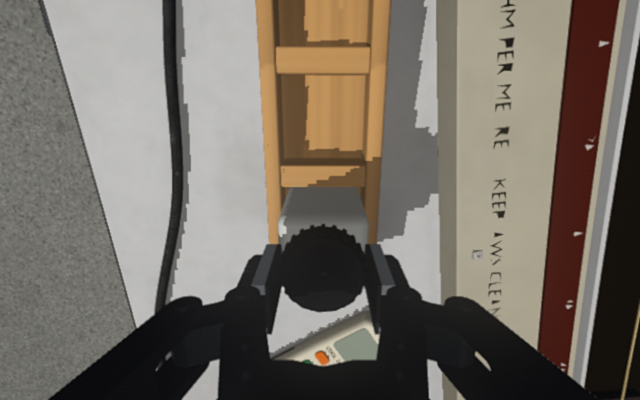

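The canister is seated: contact came at the expected height, and the canister stands upright in the end pocket. I'll release it and fetch the middle one.

```bash
python3 - <<'E'
from act import *
import pickle
gripper_open();p=status.get_position();robot.servo_line([p[0],p[1],.17],vel=.3)
s=wrist();cv2.imwrite("pics/w7.png",s["img"])
grab(1,TT=.034)
s=wrist();pickle.dump(s,open("w8.pkl","wb"));cv2.imwrite("pics/w8.png",s["img"]);P=cloud(s)
T=s["T"];print("cap top in tool",(P[266:276:3,322]-T[:3,3])@T[:3,:3])
E
```

```text
at [ 0.0003 -0.0002  0.0009] F [-0.2607 -0.6337  0.4668]
grip 0.03608412002751276 19.1667
lift dF [-0.028 -0.197 -4.382] [-0.0118 -0.2214 -4.0952] w 0.03565314220508067 clk 20.8167
cap top in tool [[ 0.0046 -0.0005 -0.0447]
 [ 0.0025 -0.0005 -0.0437]
 [ 0.0013 -0.0005 -0.0442]
 [-0.0003 -0.0005 -0.044 ]]
```

View pics/w7.png

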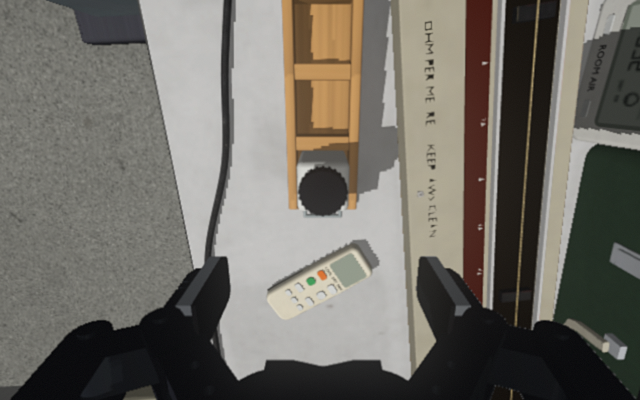

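View pics/w8.png

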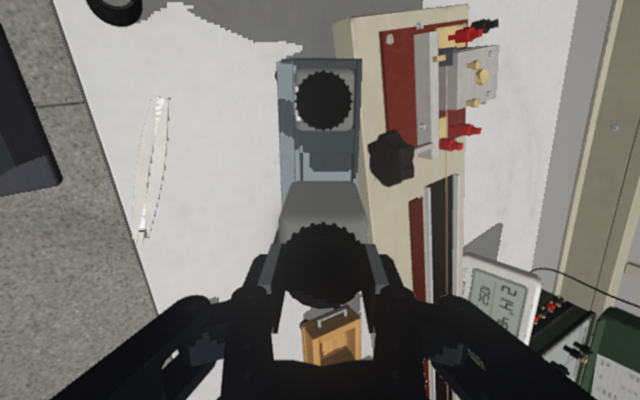

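The first canister is standing in its pocket at (322,190) in w7. The middle one is held, nominally upright in the hand, at 4.4 N, so it also holds a weight and goes in the carrier's middle pocket. The grip width of 36 mm suggests the pads have caught the cap, so I'll grip the next one lower.

```bash
python3 - <<'E'
from act import *
import pickle
xy=CARC
robot.move_to([*xy,.15],ori(0,CARY,1).as_quat());robot.wait(.2)
s=wrist();pickle.dump(s,open("w9.pkl","wb"));cv2.imwrite("pics/w9.png",s["img"]);P=cloud(s)
T=s["T"];print("cap top in tool",(P[262:280:3,322]-T[:3,3])@T[:3,:3],status.get_clock(), status.get_grip_width())
E
```

```text
cap top in tool [[ 0.0061 -0.0006 -0.0439]
 [    nan     nan     nan]
 [ 0.0034 -0.0006 -0.0444]
 [ 0.0018 -0.0006 -0.0442]
 [ 0.0001 -0.0006 -0.0439]
 [-0.001  -0.0006 -0.0446]] 22.275 0.03552885814398473
```

View pics/w9.png

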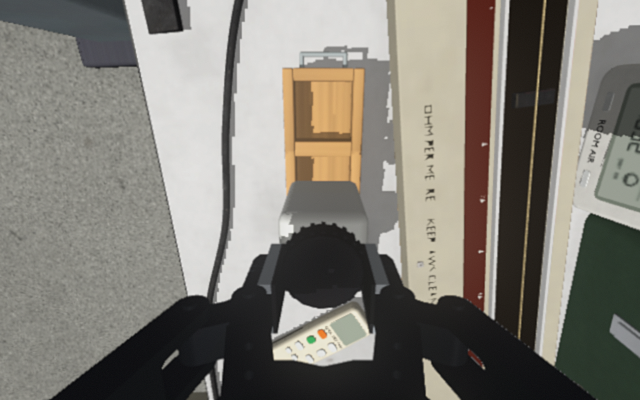

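The canister hangs straight, with its bottom edge level at row 183. The two free pockets show above it and the far end is hidden behind the gripper. Lowering.

```bash
python3 - <<'E'
from act import *
z,f=lower(CARC,.084,.055,.050)
s2=viewer.snapshot("side");cv2.imwrite("pics/s10.png",cv2.resize(s2["img"][200:320,280:400],None,fx=4,fy=4))
if .052<z<.058:
    gripper_open();p=status.get_position();robot.servo_line([p[0],p[1],.17],vel=.3)
    s=wrist();cv2.imwrite("pics/w10.png",s["img"]);print(status.get_clock())
E
```

```text
z 0.05399999999999998 act [ 0.4956 -0.3517  0.0548] dF [-1.4658  2.5625  9.3335] clk 26.2333
27.4083
```

View pics/s10.png

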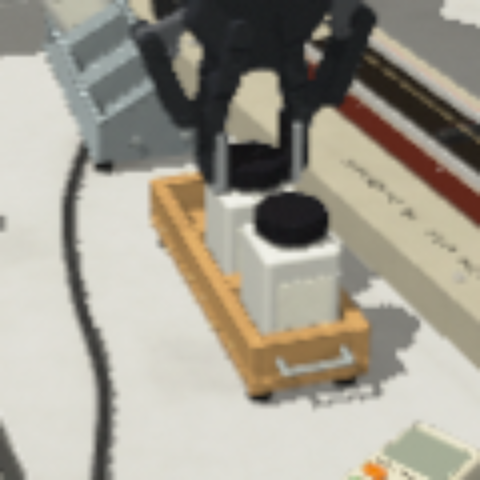

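View pics/w10.png

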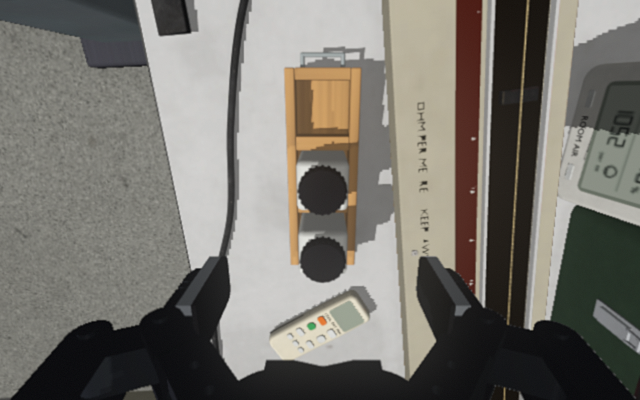

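Both canisters stand in the carrier, with caps at (322,190) and (322,260). Now the third, gripped lower.

```bash
python3 - <<'E'
from act import *
import pickle
grab(2,TT=.029)
s=wrist();cv2.imwrite("pics/w11.png",s["img"]);P=cloud(s)
T=s["T"];print("cap top in tool",(P[262:280:3,322]-T[:3,3])@T[:3,:3])
E
```

```text
at [ 0.0003 -0.0001  0.0009] F [-0.0128 -0.2576  0.0058]
grip 0.04239163898511384 30.45
lift dF [ 0.3668 -0.2571 -0.6569] [ 0.2908  0.2109 -0.7022] w 0.04190078125101956 clk 32.1
cap top in tool [[ 0.0087 -0.0005 -0.0484]
 [ 0.0083 -0.0005 -0.0503]
 [ 0.0067 -0.0005 -0.0499]
 [ 0.0055 -0.0005 -0.0503]
 [ 0.0037 -0.0005 -0.0498]
 [ 0.0023 -0.0005 -0.0498]]
```

View pics/w11.png

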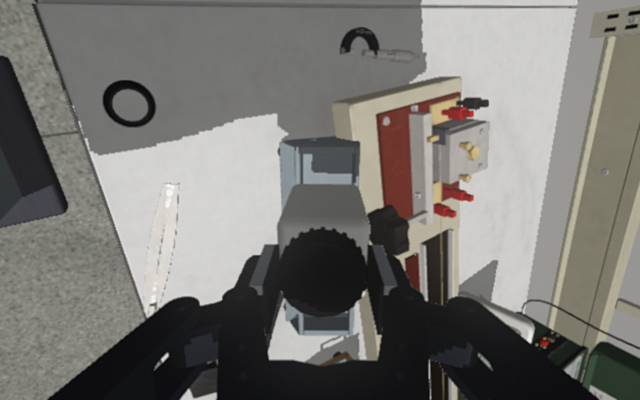

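The third reads 0.66 N, about 70 g, so it is empty and goes in the tray's large compartment.

```bash
python3 - <<'E'
from act import *
TY=np.radians(-8.1);xy=np.array([.4178,.2187])+rot2([0,.026],TY)
robot.move_to([*xy,.16],ori(0,TY,1).as_quat());robot.wait(.15)
z,f=lower(xy,.06,.032,.029,lim=1.5)
s=wrist();cv2.imwrite("pics/w12.png",s["img"])
s2=viewer.snapshot("side");cv2.imwrite("pics/s12.png",cv2.resize(s2["img"][120:240,200:320],None,fx=4,fy=4))
print(status.get_clock())
E
```

```text
z 0.03199999999999997 act [0.4217 0.2445 0.0326] dF [-1.6363 -1.8788  7.8229] clk 36.925
37.025
```

View pics/s12.png

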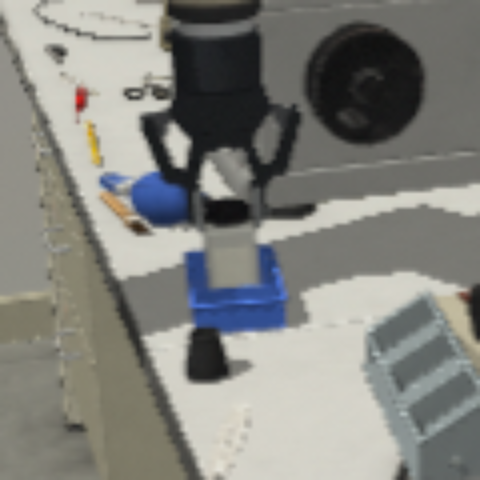

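View pics/w12.png

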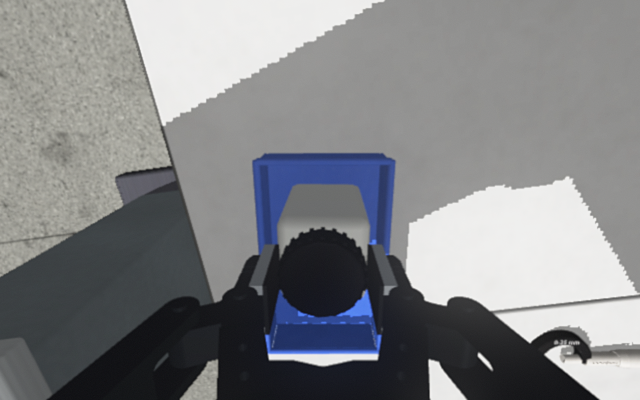

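Contact came at the expected floor height, and the canister stands within the large compartment. Releasing, then a final check.

```bash
python3 - <<'E'
from act import *
import pickle
gripper_open();p=status.get_position();robot.servo_line([p[0],p[1],.20],vel=.25);robot.wait(.2)
s=wrist();cv2.imwrite("pics/w13.png",s["img"])
t=viewer.snapshot("top");sd=viewer.snapshot("side")
cv2.imwrite("pics/t13.png",cv2.resize(t["img"][200:300,180:500],None,fx=2.5,fy=2.5));cv2.imwrite("pics/s13.png",cv2.resize(sd["img"][130:320,220:410],None,fx=3,fy=3))
pickle.dump((s,t,sd),open("f.pkl","wb"));print(status.get_clock(),status.get_force())
P=cloud(t);
for u,v in((274,282),(380,284)):print(P[v,u])
k=(s["img"].max(2)<60).astype(np.uint8)*255;k[230:]=0;k[:,:260]=0;k[:,390:]=0
cs,_=cv2.findContours(k,cv2.RETR_EXTERNAL,cv2.CHAIN_APPROX_NONE);c=max(cs,key=cv2.contourArea);(x,y),r=cv2.minEnclosingCircle(c);Pw=cloud(s);print("cap",x,y,r,Pw[int(y),int(x)])
E
```

```text
38.7 [-0.0262  0.2729 -1.2982]
[0.3687 0.0837 0.0053]
[ 0.3671 -0.1976  0.009 ]
cap 325.5 176.0 20.86274528503418 [0.4227 0.2466 0.0831]
```

View pics/w13.png

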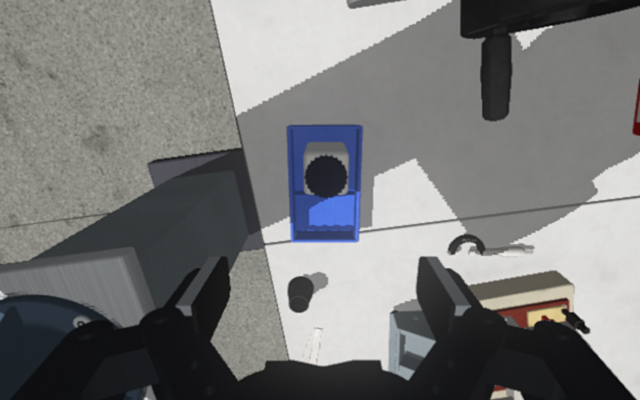

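View pics/t13.png

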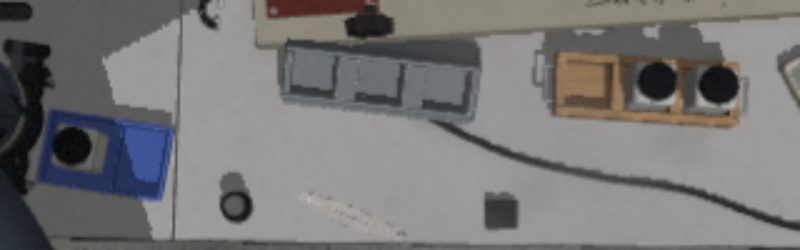

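View pics/s13.png

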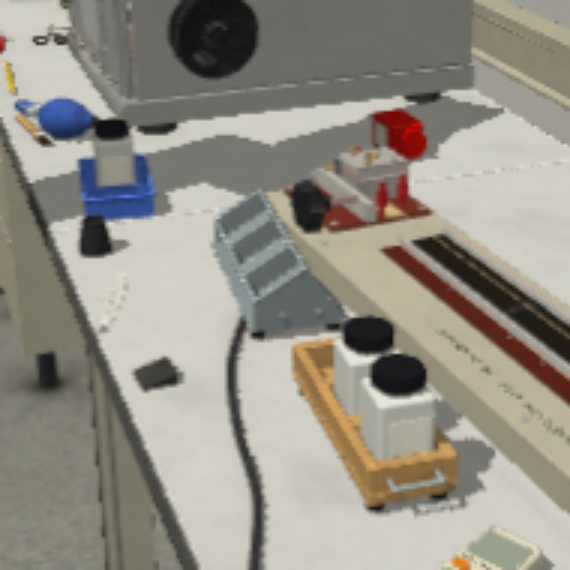

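The tray canister's cap top is at z = 0.083 m (0.082 expected). The bystanders are where they started, and the gripper is clear. I'll make one depth check on the carrier caps, then hand in.

```bash
python3 - <<'E'
from act import *
import pickle
s,t,sd=pickle.load(open("f.pkl","rb"));P=cloud(t)
for x,y in((657,81),(717,87)):
    u,v=int(180+x/2.5),int(200+y/2.5);print(np.nanmedian(P[v-2:v+3,u-2:u+3].reshape(-1,3),0))
job.job_done();print(status.get_clock())
E
```

```text
[ 0.4959 -0.3455  0.0973]
[ 0.491  -0.4056  0.0982]
the job is handed in; nothing more can be done
the job is handed in; nothing more can be done
```

The job is handed in: two canisters held a weight and stand in the carrier, and the empty one stands in the tray. No verdict was reported. The clock read 38.7 s just before I handed in, against the 64 s limit.

| Canister in rack | Felt weight | Where it stands | Touchdown |
|---|---|---|---|
| Right | about 3.1 N | carrier, far end pocket | contact at the expected pocket-floor height |
| Middle | about 4.4 N | carrier, middle pocket | contact at the expected pocket-floor height |
| Left | about 0.7 N | tray, large compartment | contact at the expected floor height |

**Last checks:**
- **Canisters:** all three look upright in the final pictures. Cap tops are at 97 to 98 mm in the carrier (99 expected) and 83 mm in the tray (82 expected).
- **Bystanders:** the loupe and the wedge measure within about 1 mm of where they started. The tweezers I only compared by eye, and they look unmoved. I left the red look-alike alone.
- **Gripper:** it is open and clear of everything.

**What disagreed:**
- The top camera put the carrier caps 6 to 8 mm off the placing positions in y. The pockets allow only about 2.5 mm, so I put that down to this coarse picture (about 2.7 mm per pixel).
- The grip width read 36 to 42 mm on the 44 mm bodies. The 36 mm reading was on the middle canister, so the pads probably held its cap partly; nothing slipped.

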